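Load a sample tube and hold its label holder pressed home

ROBOT

A 6-joint arm with a two-finger parallel gripper is mounted at the origin on the work surface. World frame = base frame: x ahead of the robot, y to its left, z up, the work surface at z = 0. Lengths are in m, angles in rad, forces in N, time in s.
With the tool pointing down it reaches from about 0.325 to 0.775 m from the base axis. Payload 5.5 kg.
Tool frame: the origin (TCP) lies midway between the tips of the shut fingers; the grasp point (between the pads) lies 19 mm behind it (grasp_offset is the distance from the TCP to the grasp point, in m); z points along the fingers, y is the line along which they close (so a half turn about z gives the same grasp; the last joint's range is limited). The gripper opens to 85 mm and grips with 20 to 120 N. Pads are 22 mm wide; open, the fingers measure 114 mm over their backs; the gripper's body (76 mm by 85 mm) begins 54 mm behind the grasp point. The pads swing forward as they close: fully open they stand 13 mm farther back than shut.
Start: joints at [1.279, 0.091, 1.231, -0, 1.82, -0.057], TCP at [0.14, 0.584, 0.231] pointing down, gripper open.
Joint ranges: [-2.87, 2.87], [-0.86, 2.18], [0.17, 2.46], [-1.51, 4.65], [0.06, 2.69], [-2.65, 2.65]. Speed limits (rad/s): [2.57, 2.57, 3.01, 3.14, 3.14, 3.14].

INTERFACE

Orientations are given as a rotation vector (axis times angle).
In Python, from station import read_state, snapshot, sign_off, grasp_offset gives the robot as it stands.
- The arm moves only by the tool arm_command, never from a script. Its argument "targets" is text: rows parted by semicolons, each of 7 numbers parted by spaces: the turn, a rotation vector about the tool's x, y, z in rad, then the shift along the tool's x, y, z in m, then the finger opening in m, from 0 to 0.0854. In form: rx ry rz dx dy dz grip; .... A call has 1 to 20 rows; each row shifts and turns the commanded pose from where the row before left it, along the tool's axes as they then stand; what a row does not reach is not made up. A row lasts 1/8 s, in which the tool goes at most 62.5 mm and 10.7 degrees, less where a joint would pass 70% of its speed; a pose out of reach is approached as far as the arm can. A call is refused whole if a number of a shift passes 0.0625 or a number of a turn 0.188, either way. A call with a gripper value outside its range is refused whole. The fingers move at their own pace and stop on an object; "force" is the grip in N (left out, the last holds). Time passes only in rows, so rows that do not move let the fingers close. It gives the time, the measured TCP pose, the force, the opening and the grip force at its end, in the units of the state.
- read_state(): the state, without advancing time (a new reading comes with each control period).
- snapshot(name): name is "scene" or "top" or "wrist"; returns a dict with "color" (480x640x3 uint8, red, green, blue), "fx", "fy", "cx", "cy" (pixels), "D" ([k1, k2, p1, p2, k3] as OpenCV has them; the pictures are not rectified), "extrinsics" (4x4, takes a point from camera to world coordinates); the wrist camera has in their place "T_tool_cam" (4x4, takes a point from camera to tool coordinates, whose origin is the TCP and whose axes are the flange's). Camera axes: x right, y down, z forward; pixel columns grow to the right and rows downward; lengths in m; the calibration is good to about 2 mm. A picture is of the moment at which its call begins: read the wrist's pose just before it. There is no depth.
- sign_off(): hands the job in; it is judged then, once.
The state is a dict: "clock": time; "joints": joint angles; "dq": joint speeds; "tau": joint torques, N m; "position": TCP position; "tool_rot": TCP orientation; "wrist_force": force on the tool from outside, world axes, zero at the start; "moment": the same for the moment, N m; "finger_gap": finger opening in m; "grip_force": force on a finger pad.
Only numpy, scipy, OpenCV 4.12 (cv2) and the standard library are available. Lean on these libraries where they do the work, as an engineer would, in place of code of your own. Each camera call takes 0.05 s, during which the arm holds its last target. There are 200 camera calls.

TASK

Load the red-capped sample tube: take it from the yellow rack, stand it fully down in the empty well of the white sample loader and let go of it. Then take the label holder by its blue grip from the grey stand, push it down behind the loader's blue lip until it is fully home against the spring-loaded reader, and finish still holding it there, pressed home - do not let go. Leave the other two tubes and the jar where they are.

Things in the scene. Friction and masses are not known exactly. Their poses are not given: they have to be found in the camera images.
- red_tube: the sample tube to load: 75 mm long overall, glass 13 mm diameter with a chamfered foot, red cap 17 mm diameter from 57 to 75 mm above the origin; origin at the centre of its foot, z up along the tube. Starts upright in one of the three holes of the rack (foot 6 mm above the table); 16 to 28 g
- green_tube: bystander: same tube with a green cap, upright in the rack; leave alone
- blue_tube: bystander: same tube with a blue cap, upright in the rack; leave alone
- tube_rack: yellow fixed rack block, 170 (x) by 60 (y) by 40 mm high, three holes 16 mm wide, 34 mm deep, in a row along its x axis at x = -55, 0 and +55 mm; origin at the centre of its underside. Which tube stands in which hole varies
- loader: white sample loader, fixed to the bench; position and yaw vary. Origin on the bench, front faces its -x. Block x -10 to 60, y -70 to 70 mm, top at z = 48 mm, with the well in its top. Along the front runs the label channel (see point channel) between the block and a 6 mm thick blue lip, up to z = 48 mm, with an orange spring-loaded reader in its middle
- well (a point): centre of the mouth of the loader's empty well, 48 mm above the bench: round hole 16 mm wide with a 3 mm chamfer, 36 mm deep (floor 12 mm above the bench); a seated tube's cap top is 87 mm above the bench. At x = 30, y = 45 mm in the loader's frame; axes as the loader's
- channel (a point): centre of the label channel's fixed floor, 12 mm above the bench, at x = -24, y = 0 mm in the loader; axes as the loader's. Vertical slot 8 mm wide (x), 72 mm long (y) between end cheeks; straight walls to 38 mm above the bench, then 45 degree lead-in slopes both sides to 48 mm, where the mouth is 28 mm wide. A label holder fully home has its lower edge here
- reader (a joint): how far the orange reader (30 mm long in y, 6 mm in x, centred in the channel) is pressed down, in m: 0 up (its top 20 mm above the bench), 0.008 fully down (top level with the channel floor, firm stop). Spring: about 3 N to start, about 8.5 N fully down; it springs back up when not pressed
- label_holder: loose label holder, 35 to 70 g: upright white plate 5 mm thick (x), 56 mm wide (y), 58 mm high, with a black-striped label; on its top edge a blue grip block 14 mm thick (x), 30 mm wide (y), from 56 to 86 mm above the origin. Origin at the centre of the plate's lower edge, z up; both faces alike, either may face the front. Starts upright in the stand, lower edge 12 mm above the bench
- stand: grey fixed stand, 50 (x) by 84 (y) by 30 mm high, with a slot 8 mm by 62 mm along its y, 18 mm deep, in which the label holder is parked; origin at the centre of its underside
- jar: bystander: closed glass jar, 54 mm wide, 70 mm tall, orange cap, loose on the bench; origin at the centre of its underside; leave alone
There are look-alikes about, which are no part of the job. What is meant by the label_holder is not green, and is the smaller of those in its own colour.

How it is judged:
By the outcome, as a careful person would: the job done as asked, in the order asked, and still so for the second after the job is handed in, while the arm keeps its last pose, push and grip.
It also fails if it takes over 58 s, if anything falls off the work surface, if the arm or the gripper's body presses on something with over 40 N, if the wrist force passes 120 N, or if a joint passes its speed limit or range.

## Working session

There is one attempt and no reset: what is moved stays moved. The work goes in short steps, Python scripts to look and compute and a tool call to move; the robot and the scene stay as the last step left them, time stands still between calls to the robot, and variables do not carry over. Pictures are saved under pics/ and viewed, at most 10 in all, crops included, and the job is handed in when it is done.

Besides the shell and the picture viewer there is one more tool, called after ">>>" in YAML: its name, and indented under it one key for each argument. arm_command: Moves the arm, as the interface text tells. Its arguments: {"type":"object","properties":{"targets":{"type":"string"},"force":{"type":"number"}},"required":["targets"]}

```bash
ls; mkdir -p pics
python3 - <<'E'
from station import *
import cv2
print(read_state(), grasp_offset)
for n in("scene","top"):
    s=snapshot(n); cv2.imwrite(f"pics/{n}0.png",s["color"][:,:,::-1]); print(n,s["fx"],s["fy"],s["cx"],s["cy"],s["D"],s["extrinsics"])
E
```

```text
pics
{'clock': 0.0, 'joints': array([ 1.27927575e+00,  9.18642661e-02,  1.23189499e+00,  2.80708861e-05,
        1.81978742e+00, -5.66729007e-02]), 'dq': array([ 5.21505894e-04, -1.45880114e-04, -1.41704033e-03, -7.95806571e-05,
        3.50484051e-04,  1.10079088e-03]), 'tau': array([-1.00310055e-03, -4.58731055e+01, -4.18022776e+01, -1.99540946e-04,
        1.14147560e-02, -4.38894872e-06]), 'position': array([0.13951308, 0.58326643, 0.23014249]), 'tool_rot': array([-3.67996985e-01, -3.11959590e+00,  3.01520892e-03]), 'wrist_force': array([-0.24125211,  0.17019713, -0.12092661]), 'moment': array([ 0.0485079 , -0.05778717, -0.05534773]), 'grip_force': 0.0, 'finger_gap': 0.0858020499833898} 0.0187
scene 459.9269083909778 459.9269083909778 318.1103744936816 247.47400537530206 [-0.04174091  0.          0.          0.          0.        ] [[-0.82471665  0.29292056 -0.48377679  0.95266044]
 [ 0.56551688  0.41843277 -0.71070716  0.58922293]
 [-0.00575268 -0.85971598 -0.51074     0.48888101]
 [ 0.          0.          0.          1.        ]]
top 583.3376698712495 583.3376698712495 324.19420322425117 246.0509359203397 [-0.06931889  0.          0.          0.          0.        ] [[-1.78294276e-02 -9.94262483e-01  1.05471453e-01  4.65560325e-01]
 [-9.99840999e-01  1.76987681e-02 -2.17472672e-03  5.85538719e-02]
 [ 2.95534398e-04 -1.05493457e-01 -9.94419953e-01  1.15034943e+00]
 [ 0.00000000e+00  0.00000000e+00  0.00000000e+00  1.00000000e+00]]
```

View pics/top0.png

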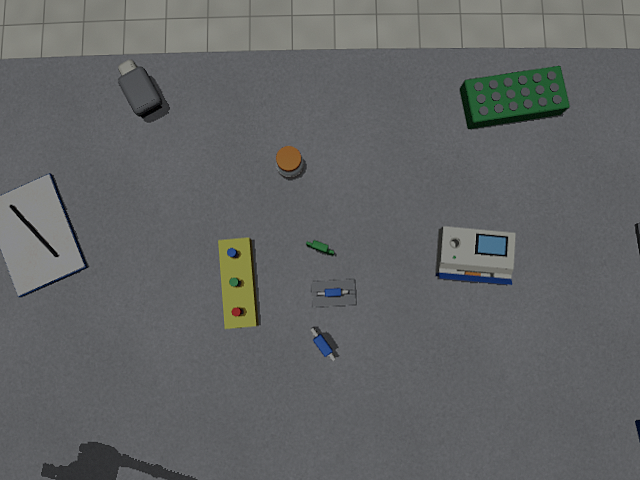

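View pics/scene0.png

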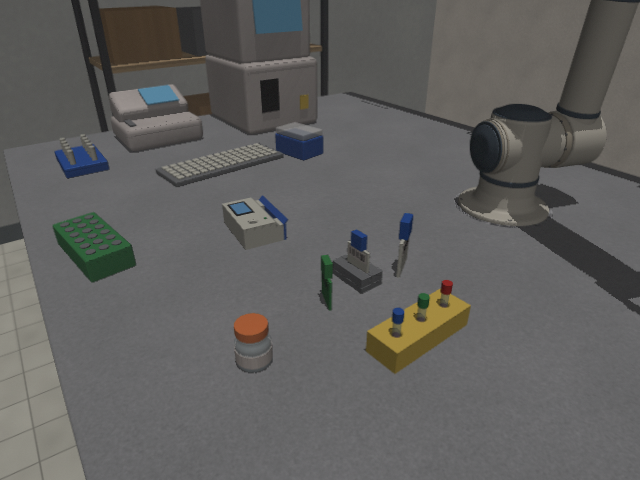

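The top view shows the yellow rack at (237,283) with the red cap at (237,312). The grey stand with the blue-gripped holder is at (333,293), a larger blue look-alike at (323,345), and a green one at (320,247). The loader is at (477,255), with its well at (455,243) and its blue lip along the bottom, so its front faces world -x.

```bash
cat > h.py <<'E'
from station import *
import numpy as np, cv2
from scipy.spatial.transform import Rotation as R
def cam(n):
    st=read_state(); s=snapshot(n)
    s["K"]=np.array([[s["fx"],0,s["cx"]],[0,s["fy"],s["cy"]],[0,0,1]])
    if n=="wrist":
        T=np.eye(4);T[:3,:3]=R.from_rotvec(st["tool_rot"]).as_matrix();T[:3,3]=st["position"]
        s["T"]=T@np.array(s["T_tool_cam"])
    else: s["T"]=np.array(s["extrinsics"])
    s["hsv"]=cv2.cvtColor(s["color"],cv2.COLOR_RGB2HSV); return s
def plane(s,uv,z):
    p=cv2.undistortPoints(np.array(uv,float).reshape(-1,1,2),s["K"],np.array(s["D"],float)).reshape(-1,2)
    d=np.c_[p,np.ones(len(p))]@s["T"][:3,:3].T; o=s["T"][:3,3]
    return o+d*((z-o[2])/d[:,2])[:,None]
def proj(s,P):
    Ti=np.linalg.inv(s["T"]); return cv2.projectPoints(np.array(P,float).reshape(-1,1,3),cv2.Rodrigues(Ti[:3,:3])[0],Ti[:3,3],s["K"],np.array(s["D"],float))[0].reshape(-1,2)
def blobs(s,lo,hi,amin=30):
    m=cv2.inRange(s["hsv"],lo,hi)
    if lo[0]<0: m=cv2.inRange(s["hsv"],(0,lo[1],lo[2]),hi)|cv2.inRange(s["hsv"],(180+lo[0],lo[1],lo[2]),(180,255,255))
    c,_=cv2.findContours(m,cv2.RETR_EXTERNAL,cv2.CHAIN_APPROX_NONE)
    return [k.reshape(-1,2) for k in c if cv2.contourArea(k)>amin]
def rect(P):
    r=cv2.minAreaRect((P[:,:2]*1000).astype(np.float32)); return np.round(r[0],1),np.round(r[1],1),round(r[2],1)
RED=((-8,120,50),(8,255,255)); BLUE=((105,130,50),(125,255,255)); YEL=((20,120,60),(32,255,255)); WHITE=((0,0,120),(180,50,255))
E
python3 - <<'E'
from h import *
s=cam("top")
for nm,c,z in(("red",RED,.081),("yel",YEL,.04),("blue z98",BLUE,.098),("blue z48",BLUE,.048),("white",WHITE,.048)):
    for k in blobs(s,*c):
        if 200<k[:,0].mean()<530 and 200<k[:,1].mean()<400: print(nm,k.mean(0).round(1),rect(plane(s,k,z)))
a=cv2.resize(s["color"][215:295,425:525],None,fx=6,fy=6,interpolation=cv2.INTER_CUBIC)
b=cv2.resize(s["color"][270:370,295:370],(360,480),interpolation=cv2.INTER_CUBIC)
cv2.imwrite("pics/crop.png",np.hstack([a[:480],b])[:, :, ::-1][:, :960][:, ::1] if 0 else cv2.resize(np.hstack([a,b]),(800,400))[:,:,::-1])
E
```

```text
red [235.7 311.6] (array([461.7, 219.4]), array([14.7, 12.7]), 89.1)
yel [236.9 282.9] (array([516.5, 223.8]), array([168.9,  60.3]), 4.2)
blue z98 [322.3 345. ] (array([399.6,  62.8]), array([38.3, 17.8]), 34.8)
blue z98 [332.5 292.1] (array([493.5,  42.8]), array([13.6, 27.8]), 3.7)
blue z98 [475.  278.4] (array([ 513.6, -216.2]), array([132.6,  10.4]), 83.8)
blue z98 [231.2 252. ] (array([569.3, 225.6]), array([14.6, 14.6]), 89.9)
blue z48 [322.3 345. ] (array([396.4,  63. ]), array([40.1, 18.6]), 34.8)
blue z48 [332.5 292.1] (array([494.8,  42. ]), array([14.2, 29.1]), 3.7)
blue z48 [475.  278.4] (array([ 515.9, -229.2]), array([138.9,  10.9]), 83.8)
blue z48 [231.2 252. ] (array([574.2, 233.5]), array([15.3, 15.3]), 89.9)
white [502.2 275.2] (array([ 520.8, -282.2]), array([32.9,  8. ]), 83.2)
white [451.2 270.9] (array([ 531.4, -183.9]), array([46.4,  8.5]), 83.2)
white [477.9 247.4] (array([ 574.6, -237.4]), array([139.6,  71.1]), 83.7)
```

View pics/crop.png

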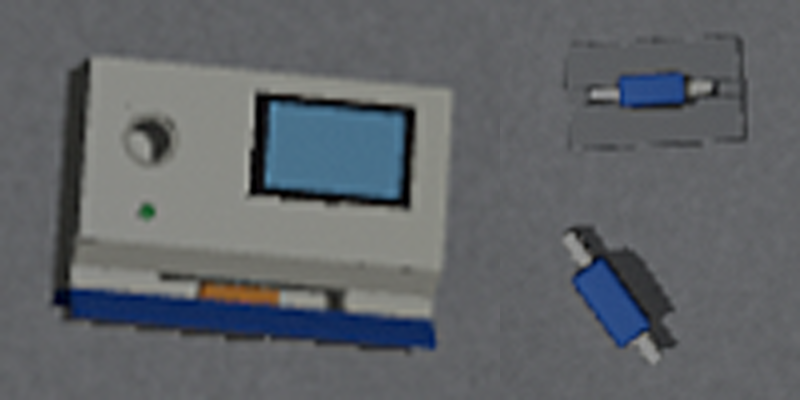

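The crop shows the loader's well at about pixel (455,243), with the orange reader in the channel behind the blue lip. The stand holds the smaller blue-gripped holder. From the rays, the rack, red cap, block and grip rectangles all match their nominal sizes.

```bash
cat >> h.py <<'E'
def go(p,psi):
    """turn (tool axes) first, then shift in the turned tool axes, to TCP p, closing line at psi deg, pointing down"""
    st=read_state(); R0=R.from_rotvec(st["tool_rot"]); a=np.radians(psi)
    y=np.array([np.cos(a),np.sin(a),0]); z=np.array([0,0,-1.]); Rt=R.from_matrix(np.c_[np.cross(y,z),y,z])
    print("turn",(R0.inv()*Rt).as_rotvec().round(4),"shift",(Rt.inv().apply(np.array(p)-st["position"])).round(4),"t",round(st["clock"],2))
E
python3 - <<'E'
from h import *
go((.4617,.2196,.15),94.2); go((.4617,.2196,.05),94.2)
s=snapshot("wrist"); print(np.round(s["T_tool_cam"],3),s["fx"])
E
```

```text
turn [-1.500e-03 -3.000e-04 -3.081e-01] shift [-0.2946 -0.3863  0.0804] t 0.15
turn [-1.500e-03 -3.000e-04 -3.081e-01] shift [-0.2946 -0.3863  0.1804] t 0.15
[[-0.    -0.946 -0.323  0.083]
 [ 1.    -0.001  0.002 -0.001]
 [-0.002 -0.323  0.946 -0.143]
 [ 0.     0.     0.     1.   ]] 383.9200874117296
```

>>> arm_command:
  targets: "0 0 -0.154 0 0 0 0.05; 0 0 -0.154 0 0 0 0.05; 0 0 0 -0.0245 -0.0322 0.0067 0.05; 0 0 0 -0.0245 -0.0322 0.0067 0.05; 0 0 0 -0.0245 -0.0322 0.0067 0.05; 0 0 0 -0.0245 -0.0322 0.0067 0.05; 0 0 0 -0.0245 -0.0322 0.0067 0.05; 0 0 0 -0.0245 -0.0322 0.0067 0.05; 0 0 0 -0.0245 -0.0322 0.0067 0.05; 0 0 0 -0.0245 -0.0322 0.0067 0.05; 0 0 0 -0.0245 -0.0322 0.0067 0.05; 0 0 0 -0.0245 -0.0322 0.0067 0.05; 0 0 0 -0.0245 -0.0322 0.0067 0.05; 0 0 0 -0.0245 -0.0322 0.0067 0.05; 0 0 0 0 0 0 0.05; 0 0 0 0 0 0 0.05"
  force: 30

```text
clock: 2.2
position: [0.4608, 0.2199, 0.1508]
tool_rot: [0.114, -3.139, -0.001]
wrist_force: [-0.4, 0.9, -0.5]
finger_gap: 0.0498
grip_force: 0.0
```

Run:
```python
from h import *
s=cam("wrist"); cv2.imwrite("pics/w1.png",s["color"][:,:,::-1])
for k in blobs(s,*RED): print(k.mean(0),len(k),rect(plane(s,k,.081)))
for k in blobs(s,*YEL,500): print(rect(plane(s,k,.04)))
go((.4617,.2196,.052),94.2)
```

```text
[323.73076923 252.88461538] 104 (array([457.4, 220.6]), array([20.3, 14.9]), 4.1)
(array([512.6, 224.8]), array([177.2,  60.6]), 4.3)
turn [ 0.0004 -0.0001  0.0004] shift [-0.001  -0.0007  0.099 ] t 2.25
```

View pics/w1.png

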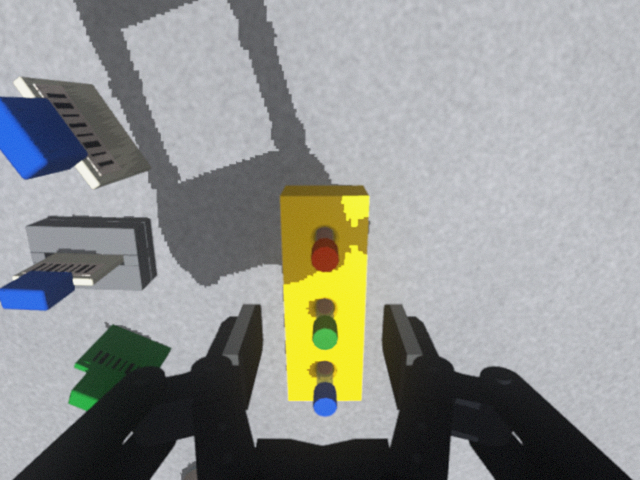

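The wrist view shows the red cap at (324,253) lying midway between the fingers, with the rack below it. The closing line is square to the rack row, so I'm going down.

>>> arm_command:
  targets: "0 0 0 0 0 0.012 0.05; 0 0 0 0 0 0.012 0.05; 0 0 0 0 0 0.012 0.05; 0 0 0 0 0 0.012 0.05; 0 0 0 0 0 0.012 0.05; 0 0 0 0 0 0.012 0.05; 0 0 0 0 0 0.01 0.05; 0 0 0 0 0 0.01 0.05; 0 0 0 0 0 0.007 0.05; 0 0 0 0 0 0 0.05; 0 0 0 0 0 0 0.01; 0 0 0 0 0 0 0.01; 0 0 0 0 0 0 0.01; 0 0 0 0 0 0 0.01; 0 0 0 0 0 0 0.01; 0 0 0 0 0 0 0.01"
  force: 30

```text
clock: 4.25
position: [0.4614, 0.2198, 0.0524]
tool_rot: [-0.115, 3.139, 0.001]
wrist_force: [0.1, -0.3, 5.0]
finger_gap: 0.0158
grip_force: 29.3
```

>>> arm_command:
  targets: "0 0 0 0 0 -0.01 0.01; 0 0 0 0 0 -0.015 0.01; 0 0 0 0 0 -0.02 0.01; 0 0 0 0 0 -0.025 0.01; 0 0 0 0 0 -0.025 0.01; 0 0 0 0 0 -0.025 0.01; 0 0 0 0 0 0 0.01"

```text
clock: 5.12
position: [0.4623, 0.2201, 0.1755]
tool_rot: [-0.115, 3.134, 0.003]
wrist_force: [-0.6, 0.7, -0.4]
finger_gap: 0.0154
grip_force: 29.3
```

Run:
```python
from h import *
go((.585,-.10,.172),83.7); go((.5845,-.1932,.172),83.7); print(read_state()["wrist_force"],read_state()["finger_gap"])
```

```text
turn [0.0021 0.0054 0.1831] shift [-0.1571 -0.3047  0.0035] t 5.12
turn [0.0021 0.0054 0.1831] shift [-0.1669 -0.3974  0.0035] t 5.12
[-0.59453699  0.73754722 -0.36926427] 0.015403193270264176
```

>>> arm_command:
  targets: "0 0 0.0915 0 0 0 0.01; 0 0 0.0915 0 0 0 0.01; 0 0 0 -0.0131 -0.0254 0 0.01; 0 0 0 -0.0131 -0.0254 0 0.01; 0 0 0 -0.0131 -0.0254 0 0.01; 0 0 0 -0.0131 -0.0254 0 0.01; 0 0 0 -0.0131 -0.0254 0 0.01; 0 0 0 -0.0131 -0.0254 0 0.01; 0 0 0 -0.0131 -0.0254 0 0.01; 0 0 0 -0.0131 -0.0254 0 0.01; 0 0 0 -0.0131 -0.0254 0 0.01; 0 0 0 -0.0131 -0.0254 0 0.01; 0 0 0 -0.0131 -0.0254 0 0.01; 0 0 0 -0.0131 -0.0254 0 0.01; 0 0 0 0 0 0 0.01; 0 0 0 0 0 0 0.01; 0 0 0 0 0 0 0.01"

```text
clock: 7.25
position: [0.5837, -0.0996, 0.1718]
tool_rot: [-0.171, -3.137, -0.0]
wrist_force: [0.1, -0.2, -0.2]
finger_gap: 0.016
grip_force: 29.3
```

Run:
```python
from h import *
s=cam("wrist"); cv2.imwrite("pics/w2.png",s["color"][:,:,::-1])
print(proj(s,[(.5845,-.1932,.048),(.5259,-.232,.048)]))
for k in blobs(s,*WHITE,1000): print("w",k.mean(0),rect(plane(s,k,.048)))
for k in blobs(s,*BLUE,500): print("b",k.mean(0),rect(plane(s,k,.048)))
for k in blobs(s,(8,130,80),(19,255,255),50): print("o",k.mean(0),rect(plane(s,k,.02)))
go((.5845,-.1932,.172),83.7)
```

```text
[[197.39773269 246.47158016]
 [126.84058326 174.09614824]]
w [322.0203252  408.19918699] (array([ 744.3, -117.6]), array([54.4, 84.3]), 83.7)
w [262.54613936  94.51035782] (array([ 488.5, -130.8]), array([72.4, 99. ]), 76.4)
w [493.52952756 211.55708661] (array([665.5,  27.7]), array([482.2, 254.8]), 9.8)
w [121.77801959 216.41077258] (array([ 644. , -246.9]), array([259.9, 465.5]), 67.6)
b [140.38716814 157.80973451] (array([ 515.4, -225.8]), array([148.2,  10.5]), 83.8)
b [565.07926829  72.56097561] (array([491.4,  72. ]), array([16.4, 40.4]), 2.4)
o [605.06832298 396.48447205] (array([793.1, 161.4]), array([77. , 56.3]), 36.6)
o [145.03571429 169.44047619] (array([ 526.8, -231.1]), array([31. ,  3.9]), 83.1)
turn [ 0.0002 -0.0001  0.0012] shift [-0.011  -0.0929 -0.0001] t 7.3
```

View pics/w2.png

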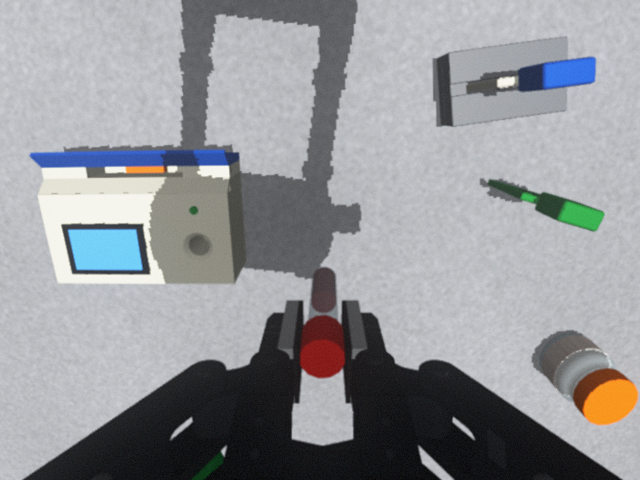

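The wrist view shows the well near (199,243), against a predicted (197,246). The held tube's foot is near (323,270), the orange reader sits at (145,169) and the loader front is clear. I'm measuring the well and the held tube more finely.

Run:
```python
from h import *
s=cam("wrist"); g=cv2.cvtColor(s["color"],cv2.COLOR_RGB2GRAY)[222:268,175:228]
for t in(80,95,110):
    c,_=cv2.findContours((g<t).astype(np.uint8),cv2.RETR_EXTERNAL,cv2.CHAIN_APPROX_NONE)
    for k in c:
        if cv2.contourArea(k)>80:
            k=k.reshape(-1,2)+(175,222); print(t,k.min(0),k.max(0),rect(plane(s,k,.048)))
st=read_state(); p=st["position"]
# tube tilt: predicted outline centres of foot/cap
print(proj(s,[p+[0,0,z-.052] for z in(.006,.063,.081)]))
cv2.imwrite("pics/c2.png",np.hstack([cv2.resize(s["color"][220:270,170:230],(480,400),interpolation=0),cv2.resize(s["color"][250:390,285:365],(229,400))])[:,:,::-1])
```

```text
95 [189 235] [207 252] (array([ 582.1, -193. ]), array([12.2, 13.6]), 23.3)
110 [188 233] [209 254] (array([ 582.8, -192.5]), array([16.5, 14.9]), 34.5)
[[323.10151602 275.56315029]
 [323.73677779 333.55250427]
 [324.039518   361.24959421]]
```

View pics/c2.png

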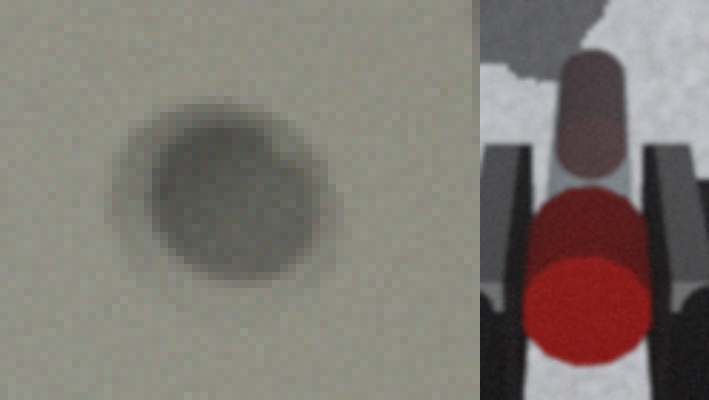

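The crop shows the chamfer ring centred near (198,245), within about 1 mm of the prediction, and the held tube hangs plumb.

>>> arm_command:
  targets: "0 0 0 -0.0021 -0.0186 0 0.01; 0 0 0 -0.0021 -0.0186 0 0.01; 0 0 0 -0.0021 -0.0186 0 0.01; 0 0 0 -0.0021 -0.0186 0 0.01; 0 0 0 -0.0021 -0.0186 0 0.01; 0 0 0 0 0 0 0.01; 0 0 0 0 0 0.015 0.01; 0 0 0 0 0 0.015 0.01; 0 0 0 0 0 0.015 0.01; 0 0 0 0 0 0.015 0.01; 0 0 0 0 0 0.01 0.01; 0 0 0 0 0 0 0.01"

```text
clock: 8.85
position: [0.5836, -0.1939, 0.1005]
tool_rot: [-0.172, -3.135, -0.001]
wrist_force: [-0.0, 0.2, 0.7]
finger_gap: 0.0158
grip_force: 29.4
```

Run:
```python
from h import *
go((.584,-.193,.0585),83.7)
```

```text
turn [ 0.0005 -0.002   0.0002] shift [-0.0003  0.0009  0.042 ] t 8.85
```

>>> arm_command:
  targets: "0 0 0 -0.0003 0.0008 0.006 0.01; 0 0 0 0 0 0.006 0.01; 0 0 0 0 0 0.006 0.01; 0 0 0 0 0 0.006 0.01; 0 0 0 0 0 0.006 0.01; 0 0 0 0 0 0.006 0.01; 0 0 0 0 0 0 0.01"

```text
clock: 9.72
position: [0.5842, -0.1932, 0.065]
tool_rot: [-0.172, -3.136, -0.001]
wrist_force: [0.8, -0.6, 0.1]
finger_gap: 0.016
grip_force: 29.4
```

Free entry so far, so I'm lowering it slowly to the floor.

>>> arm_command:
  targets: "0 0 0 0 0 0.002 0.01; 0 0 0 0 0 0.002 0.01; 0 0 0 0 0 0.0015 0.01; 0 0 0 0 0 0.001 0.01; 0 0 0 0 0 0 0.01"

```text
clock: 10.35
position: [0.5845, -0.1934, 0.0593]
tool_rot: [-0.172, -3.137, -0.0]
wrist_force: [-0.0, -0.4, -0.5]
finger_gap: 0.016
grip_force: 29.4
```

>>> arm_command:
  targets: "0 0 0 0 0 0.001 0.01; 0 0 0 0 0 0.001 0.01; 0 0 0 0 0 0 0.01"

```text
clock: 10.72
position: [0.585, -0.1934, 0.0584]
tool_rot: [0.172, 3.135, -0.001]
wrist_force: [-0.2, 0.5, 5.4]
finger_gap: 0.0157
grip_force: 29.8
```

Contact at exactly the seated height (5 N), so I'm opening, rising straight up and checking.

>>> arm_command:
  targets: "0 0 0 0 0 0 0.04; 0 0 0 0 0 0 0.04; 0 0 0 0 0 0 0.04; 0 0 0 0 0 -0.01 0.04; 0 0 0 0 0 -0.02 0.04; 0 0 0 0 0 -0.025 0.04; 0 0 0 0 0 -0.025 0.04; 0 0 0 0 0 -0.025 0.04; 0 0 0 0 0 -0.015 0.04; 0 0 0 0 0 0 0.04"

```text
clock: 11.98
position: [0.5853, -0.1936, 0.1798]
tool_rot: [0.172, 3.133, -0.002]
wrist_force: [0.3, 0.3, -0.0]
finger_gap: 0.04
grip_force: 0.0
```

Run:
```python
from h import *
s=cam("wrist")
for k in blobs(s,*RED): print(k.mean(0),rect(plane(s,k,.087)))
s=cam("scene")
for k in blobs(s,*RED,10): print(k.mean(0),k.min(0),k.max(0))
print(proj(s,[(.5842,-.1932,z) for z in(.069,.087)]))
go((.49,.043,.18),3.7)
```

```text
[323.43589744 241.82051282] (array([ 582.4, -193. ]), array([15. , 19.9]), 83.7)
[251.14814815 207.85185185] [248 203] [254 213]
[[252.16851061 211.47604763]
 [251.48224039 203.56361145]]
turn [-3.0000e-04 -7.0000e-04  1.3964e+00] shift [ 0.2419 -0.079  -0.0032] t 12.07
```

>>> arm_command:
  targets: "0 0 0.1745 0 0 0 0.04; 0 0 0.1745 0 0 0 0.04; 0 0 0.1745 0 0 0 0.04; 0 0 0.1745 0 0 0 0.04; 0 0 0.1745 0 0 0 0.04; 0 0 0.1745 0 0 0 0.04; 0 0 0.1745 0 0 0 0.04; 0 0 0.1745 0 0 0 0.04; 0 0 0 0.0242 -0.0079 0 0.04; 0 0 0 0.0242 -0.0079 0 0.04; 0 0 0 0.0242 -0.0079 0 0.04; 0 0 0 0.0242 -0.0079 0 0.04; 0 0 0 0.0242 -0.0079 0 0.04; 0 0 0 0.0242 -0.0079 0 0.04; 0 0 0 0.0242 -0.0079 0 0.04; 0 0 0 0.0242 -0.0079 0 0.04; 0 0 0 0.0242 -0.0079 0 0.04; 0 0 0 0.0242 -0.0079 0 0.04; 0 0 0 0 0 0 0.04; 0 0 0 0 0 0 0.04"

```text
clock: 14.58
position: [0.4899, 0.0427, 0.177]
tool_rot: [2.148, 2.293, -0.001]
wrist_force: [-0.3, -0.0, -0.3]
finger_gap: 0.0398
grip_force: 0.0
```

Run:
```python
from h import *
s=cam("wrist"); cv2.imwrite("pics/w3.png",s["color"][:,:,::-1])
for k in blobs(s,*BLUE,200): print(k.mean(0),rect(plane(s,k,.098)))
p=proj(s,[(.4935+a,.0428+b,.098) for a in(-.007,.007) for b in(-.015,.015)]); print(p)
go((.4935,.0428,.064),3.7)
```

```text
[342.62352941 426.24705882] (array([514.4, -92.4]), array([34.3, 10.3]), 87.2)
[327.87234043 246.09929078] (array([492.8,  47.1]), array([13.5, 35.8]), 3.5)
[176.01587302 209.60846561] (array([398.9,  63.4]), array([51.9, 18.3]), 34.4)
[[315.83029321 274.49026641]
 [318.80409979 228.92696713]
 [337.99665619 275.80687906]
 [341.89021324 230.36453054]]
turn [-0.0005  0.0004  0.    ] shift [1.00e-04 3.50e-03 1.13e-01] t 14.62
```

View pics/w3.png

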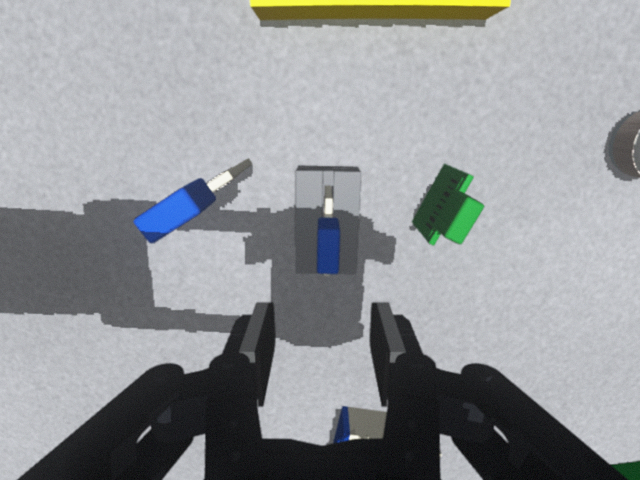

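The wrist view shows the small blue grip at (328,246), in the stand and centred between the fingers. Both look-alikes are well clear of it, so I'm going down with a small shift.

>>> arm_command:
  targets: "0 0 0 0.0008 0.0032 0.01 0.04; 0 0 0 0 0 0.015 0.04; 0 0 0 0 0 0.015 0.04; 0 0 0 0 0 0.015 0.04; 0 0 0 0 0 0.015 0.04; 0 0 0 0 0 0.015 0.04; 0 0 0 0 0 0.012 0.04; 0 0 0 0 0 0.01 0.04; 0 0 0 0 0 0.006 0.04; 0 0 0 0 0 0 0.04; 0 0 0 0 0 0 0.005; 0 0 0 0 0 0 0.005; 0 0 0 0 0 0 0.005; 0 0 0 0 0 0 0.005; 0 0 0 0 0 0 0.005; 0 0 0 0 0 0 0.005"
  force: 60

```text
clock: 16.62
position: [0.4936, 0.044, 0.0651]
tool_rot: [2.147, 2.292, 0.001]
wrist_force: [0.7, -0.0, 5.4]
finger_gap: 0.0132
grip_force: 58.9
```

>>> arm_command:
  targets: "0 0 0 0 0 -0.01 0.005; 0 0 0 0 0 -0.015 0.005; 0 0 0 0 0 -0.02 0.005; 0 0 0 0 0 -0.025 0.005; 0 0 0 0 0 -0.025 0.005; 0 0 0 0 0 -0.02 0.005; 0 0 0 0 0 0 0.005; 0 0 0.087 0 0 0 0.005; 0 0 0.087 0 0 0 0.005"

```text
clock: 17.75
position: [0.4927, 0.044, 0.1781]
tool_rot: [-2.341, -2.093, 0.003]
wrist_force: [0.5, 0.2, -0.5]
finger_gap: 0.0132
grip_force: 58.6
```

Run:
```python
from h import *
go((.5263,-.2316,.18),-6.3)
s=cam("wrist")
for k in blobs(s,*BLUE,200): print(k.mean(0),rect(plane(s,k,read_state()["position"][2]+.033)))
```

```text
turn [-0.0021  0.0003 -0.0019] shift [-0.2703  0.0637 -0.0019] t 17.75
[322.08148148 347.34074074] (array([493. ,  50.2]), array([42.1, 13.7]), 83.0)
[170.25       236.20121951] (array([450.7,  95.1]), array([26.6,  9. ]), 34.7)
```

>>> arm_command:
  targets: "0 0 0 -0.0225 0.0053 0 0.005; 0 0 0 -0.0225 0.0053 0 0.005; 0 0 0 -0.0225 0.0053 0 0.005; 0 0 0 -0.0225 0.0053 0 0.005; 0 0 0 -0.0225 0.0053 0 0.005; 0 0 0 -0.0225 0.0053 0 0.005; 0 0 0 -0.0225 0.0053 0 0.005; 0 0 0 -0.0225 0.0053 0 0.005; 0 0 0 -0.0225 0.0053 0 0.005; 0 0 0 -0.0225 0.0053 0 0.005; 0 0 0 -0.0225 0.0053 0 0.005; 0 0 0 -0.0225 0.0053 0 0.005; 0 0 0 0 0 0 0.005; 0 0 0 0 0 0.02 0.005; 0 0 0 0 0 0.02 0.005; 0 0 0 0 0 0.015 0.005; 0 0 0 0 0 0 0.005; 0 0 0 0 0 0 0.005"

```text
clock: 20.05
position: [0.5272, -0.2312, 0.1248]
tool_rot: [2.338, 2.097, 0.0]
wrist_force: [-0.1, 0.8, 0.1]
finger_gap: 0.0134
grip_force: 58.6
```

Run:
```python
from h import *
go((.5263,-.2316,.065),-6.3)
s=cam("wrist"); cv2.imwrite("pics/w4.png",s["color"][:,:,::-1])
```

```text
turn [0.0006 0.0003 0.0013] shift [-0.0005 -0.0008  0.0598] t 20.05
```

View pics/w4.png

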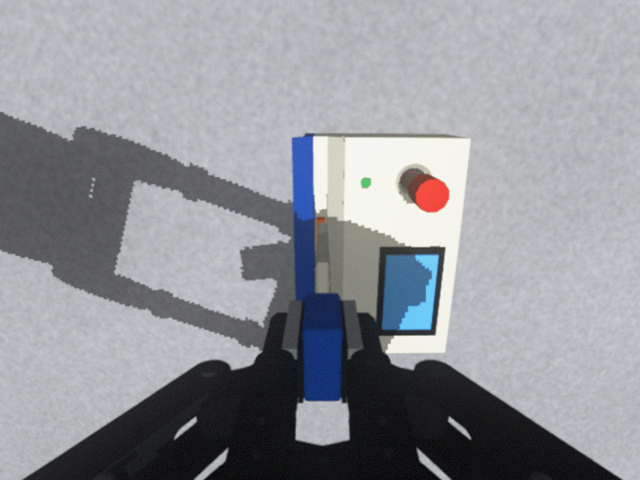

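The wrist view shows the grip and plate in line with the open channel at column ~321. The red tube is upright in the well at (430,190). I'm lowering.

>>> arm_command:
  targets: "0 0 0 -0.0005 -0.0008 0.008 0.005; 0 0 0 0 0 0.008 0.005; 0 0 0 0 0 0.006 0.005; 0 0 0 0 0 0.005 0.005; 0 0 0 0 0 0.005 0.005; 0 0 0 0 0 0.005 0.005; 0 0 0 0 0 0 0.005"

```text
clock: 20.98
position: [0.5259, -0.2316, 0.0868]
tool_rot: [-2.338, -2.097, 0.001]
wrist_force: [-1.0, -1.0, -0.5]
finger_gap: 0.0128
grip_force: 58.6
```

>>> arm_command:
  targets: "0 0 0 0 0 0.004 0.005; 0 0 0 0 0 0.004 0.005; 0 0 0 0 0 0.003 0.005; 0 0 0 0 0 0.003 0.005; 0 0 0 0 0 0.002 0.005; 0 0 0 0 0 0.002 0.005; 0 0 0 0 0 0 0.005"

```text
clock: 21.85
position: [0.5262, -0.2317, 0.0698]
tool_rot: [2.339, 2.097, 0.0]
wrist_force: [-1.3, 1.3, 4.7]
finger_gap: 0.013
grip_force: 59.4
```

Pushing on the reader spring (4.7 N), so I'm continuing to the stop.

>>> arm_command:
  targets: "0 0 0 0 0 0.0015 0.005; 0 0 0 0 0 0.0015 0.005; 0 0 0 0 0 0.0015 0.005; 0 0 0 0 0 0.001 0.005; 0 0 0 0 0 0 0.005; 0 0 0 0 0 0 0.005"

```text
clock: 22.6
position: [0.5263, -0.2318, 0.0652]
tool_rot: [2.338, 2.097, 0.0]
wrist_force: [-3.0, 1.2, 8.0]
finger_gap: 0.0131
grip_force: 60.0
```

>>> arm_command:
  targets: "0 0 0 0 0 0.0007 0.005; 0 0 0 0 0 0.0007 0.005; 0 0 0 0 0 0 0.005; 0 0 0 0 0 0 0.005"

```text
clock: 23.1
position: [0.5264, -0.2318, 0.0651]
tool_rot: [2.338, 2.096, 0.001]
wrist_force: [-6.2, 2.6, 14.3]
finger_gap: 0.0133
grip_force: 60.9
```

>>> arm_command:
  targets: "0 0 0 0 -0.0006 0.0004 0.005; 0 0 0 0 0 0 0.005; 0 0 0 0 0 0 0.005; 0 0 0 0 0 0 0.005; 0 0 0 0 0 0 0.005; 0 0 0 0 0 0 0.005"

```text
clock: 23.85
position: [0.5263, -0.2318, 0.0651]
tool_rot: [2.337, 2.096, 0.002]
wrist_force: [-4.5, 3.4, 14.8]
finger_gap: 0.0134
grip_force: 61.0
```

Run:
```python
from h import *
s=cam("scene"); st=read_state(); print(st["position"],st["wrist_force"],st["finger_gap"],st["clock"])
for k in blobs(s,*RED,10): print(k.mean(0),k.min(0),k.max(0))
cv2.imwrite("pics/end.png",cv2.resize(s["color"][150:300,190:390],(800,600))[:,:,::-1])
```

```text
[ 0.52625298 -0.23177639  0.06509643] [-4.1464403   2.81199719 14.99518541] 0.013369715037824031 23.9
[251.06666667 207.7       ] [247 203] [255 213]
```

View pics/end.png

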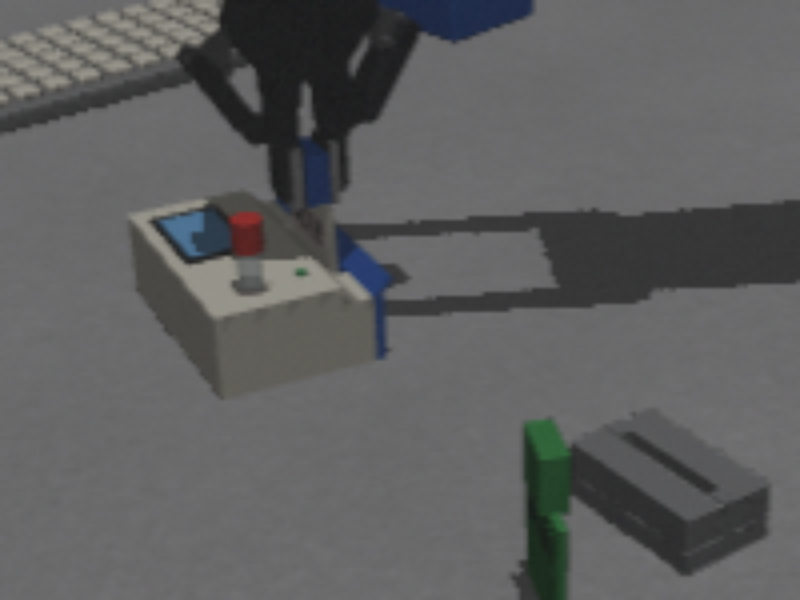

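The final view shows the red tube seated upright in the well (crop 247,250). The holder is pressed into the channel behind the lip (315,200), firm at 15 N, so I'm handing in.

```bash
python3 -c "from station import sign_off; print(sign_off())"
```

```text
the job is handed in; nothing more can be done
None
```

The red tube is seated in the well and released, and the label holder is held fully home against the reader at about 15 N; I handed the job in at about 24 s, and no verdict came back.

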